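# Consolidate capacitor trays and stack the empty

## Task

First move the two capacitors from the grey tray into the free pockets of the blue tray, so that the blue tray is full, and then stack the emptied grey tray on the stack of grey trays so that it seats fully. Last, slide the full blue tray along the bench, without lifting it, until it stands squarely inside the yellow tape square. Set things down rather than drop them, and leave the other things on the bench where they are.

Things in the scene. Friction and masses are not known exactly. Their poses are not given: they have to be found in the camera images.
- blue_handle (a point): blue square parts tray 150 mm wide, 0.17-0.34 kg, loose. Deck 24 mm above its underside, four 36 mm square pockets at x, y = +/-35 mm, floors 14 mm above the underside, two filled. Orange fin handle in its middle: 12 mm thick in tray x, 36 long in y, top 68 mm above the underside. Point: mid handle, 48 mm above the underside, axes along the sides, z up
- grey_handle (a point): grey tray of the same make, size, mass, pockets and handle, and the same point and axes, two pockets filled; blue and grey may start in either place. Amid each side a tab 30 mm wide, inner face 67 mm from the centre, rises to 86 mm. Its foot (126 mm square, 8 high, lowest 4 mm 122 square) fits between the tabs of a tray below, 4 mm spare all round
- cap0_center (a point): capacitor: upright black cylinder, silver top, 30 mm diameter, 60 tall, 60 g; point: its centre, half-way up. Seated in a pocket this is 44 mm above the tray's underside, 4 below its handle point, but only 20 above the deck (keep fingertips off the deck). Two start in each tray, in diagonal pockets; which capacitor is in which tray varies
- cap1_center (a point): capacitor: upright black cylinder, silver top, 30 mm diameter, 60 tall, 60 g; point: its centre, half-way up. Seated in a pocket this is 44 mm above the tray's underside, 4 below its handle point, but only 20 above the deck (keep fingertips off the deck). Two start in each tray, in diagonal pockets; which capacitor is in which tray varies
- cap2_center (a point): capacitor: upright black cylinder, silver top, 30 mm diameter, 60 tall, 60 g; point: its centre, half-way up. Seated in a pocket this is 44 mm above the tray's underside, 4 below its handle point, but only 20 above the deck (keep fingertips off the deck). Two start in each tray, in diagonal pockets; which capacitor is in which tray varies
- cap3_center (a point): capacitor: upright black cylinder, silver top, 30 mm diameter, 60 tall, 60 g; point: its centre, half-way up. Seated in a pocket this is 44 mm above the tray's underside, 4 below its handle point, but only 20 above the deck (keep fingertips off the deck). Two start in each tray, in diagonal pockets; which capacitor is in which tray varies
- stack_seat (a point): stack of empties: two grey trays of the same kind, fixed to the bench, tab tops 164 mm up. Point on its axis 204 mm up: where the handle point of one more tray comes to be when seated (its underside at 156 mm, body resting on the tabs, foot 8 mm down between them). x, y along the stack's sides; any quarter turn of the tray fits
- mark: square of yellow tape, flat on the bench, 190 mm inside and 12 mm wide; origin at its centre on the bench, x and y along its sides. The blue tray goes inside, at any quarter turn.
- screwdriver: bystander: loose screwdriver lying on the bench, leave alone; origin underneath it, handle towards its -x
- solder_reel: bystander: red and silver solder reel, 52 mm diameter, 40 mm tall, leave alone; origin at its underside's centre
- heatsink: bystander: finned aluminium heat sink 50 x 40 x 28 mm, leave alone; origin at its underside's centre
- terminal: bystander: green terminal block 18 x 45 x 18 mm, leave alone; origin at its underside's centre
- meter: bystander: yellow multimeter 160 x 80 x 36 mm lying flat, leave alone; origin at its underside's centre

How it is judged (in metres and radians):
On the way, in this order (a step that is already met when the one before it is completed fails the run):
1. all four capacitors stand seated in the blue tray's pockets, released (x of cap0_center in the frame of blue_handle between -0.06 and 0.06 m and y of cap0_center in the frame of blue_handle between -0.06 and 0.06 m and z of cap0_center in the frame of blue_handle between -0.01 and 0.002 m and angle between each of cap0_center, cap1_center, cap2_center, cap3_center's own z axis and vertical below 0.15 rad and contact force between each of cap0, cap1, cap2, cap3 and the fingers below 0.05 N and x of cap1_center in the frame of blue_handle between -0.06 and 0.06 m and y of cap1_center in the frame of blue_handle between -0.06 and 0.06 m and z of cap1_center in the frame of blue_handle between -0.01 and 0.002 m and x of cap2_center in the frame of blue_handle between -0.06 and 0.06 m and y of cap2_center in the frame of blue_handle between -0.06 and 0.06 m and z of cap2_center in the frame of blue_handle between -0.01 and 0.002 m and x of cap3_center in the frame of blue_handle between -0.06 and 0.06 m and y of cap3_center in the frame of blue_handle between -0.06 and 0.06 m and z of cap3_center in the frame of blue_handle between -0.01 and 0.002 m), for 0.2 s.
2. the grey tray is seated on the stack and released (horizontal distance between grey_handle and stack_seat below 0.012 m and z of grey_handle in the frame of stack_seat between -0.005 and 0.004 m and angle between grey_handle's own z axis and vertical below 0.06 rad and linear speed of tray_grey below 0.02 m/s and contact force between tray_grey and the fingers below 0.05 N), for 0.2 s.
3. the blue tray stands inside the tape square (horizontal distance between blue_handle and mark below 0.03 m and angle between blue_handle's own z axis and vertical below 0.06 rad and linear speed of tray_blue below 0.02 m/s and (angle between the x axis of blue_handle and the x axis of mark, either way round below 0.2 rad or angle between the x axis of blue_handle and the y axis of mark, either way round below 0.2 rad)), for 0.2 s.
At the end, for the whole second after the job is handed in: Four capacitors seated upright in the blue tray (height within 6 mm, tilt 0.15 rad); grey tray released, level on the stack (12 mm sideways, -5/+4 mm high); blue tray flat, within 30 mm of the tape square's centre and 0.2 rad of square (any quarter turn); trays at rest (all of step 1 and all of step 2 and all of step 3); the robot touches nothing.
It fails at once if the blue tray is lifted: its underside more than 12 mm off the bench (height (world z) of blue_handle above 0.06 m).
It fails at once if a capacitor or the grey tray is dropped: it moves faster than 0.6 m/s with no finger touching it ((linear speed of cap0 above 0.6 m/s and contact force between cap0 and the fingers below 0.05 N) or (linear speed of cap1 above 0.6 m/s and contact force between cap1 and the fingers below 0.05 N) or (linear speed of cap2 above 0.6 m/s and contact force between cap2 and the fingers below 0.05 N) or (linear speed of cap3 above 0.6 m/s and contact force between cap3 and the fingers below 0.05 N) or (linear speed of tray_grey above 0.6 m/s and contact force between tray_grey and the fingers below 0.05 N)).
It fails at once if a bystander is moved by more than 30 mm (distance of any of screwdriver, solder_reel, heatsink, terminal, meter from where it was at the start of the episode above 0.03 m).
It also fails if it takes over 72 s, if anything falls off the work surface, if the arm or the gripper's body presses on something with over 40 N, if the wrist force passes 120 N, or if a joint passes its speed limit or range.

## Robot

A 7-joint arm with a two-finger parallel gripper is mounted at the origin on the work surface. World frame = base frame: x ahead of the robot, y to its left, z up, the work surface at z = 0. Lengths are in m, angles in degrees, forces in N, time in s.
With the tool pointing down it reaches from about 0.425 to 0.875 m from the base axis. Payload 4.7 kg.
Tool frame: the origin (TCP) lies midway between the tips of the shut fingers; the grasp point (between the pads) lies 19 mm behind it; z points along the fingers, y is the line along which they close (so a half turn about z gives the same grasp; the last joint's range is limited). The gripper opens to 87 mm and grips with 3 to 60 N. Pads are 19 mm wide; open, the fingers measure 117 mm over their backs; the gripper's body (75 mm by 190 mm) begins 51 mm behind the grasp point.
Start: joints at [-65.369, 18.392, -4.016, 83.108, 1.295, 78.541, -3.26], TCP at [0.263, 0.595, 0.223] pointing down, gripper open.
Joint ranges: [-163.93, 163.93], [-17.29, 119.83], [-79.2, 71.16], [3.27, 140.29], [-89.18, 269.18], [5.43, 117.66], [-154.24, 154.24]. Speed limits (degrees/s): [147.25, 147.25, 180, 180, 180, 180, 180].

## Interface

Orientations are given as [roll, pitch, yaw] about the fixed x, y, z axes, in that order (R = Rz(yaw) Ry(pitch) Rx(roll)).
In Python, from cell import env gives the robot as it stands. The module is installed in compiled form; this text tells all that it offers.
- The arm moves only by the tool send_rows, never from a script. Its argument "series" is a list of rows, each an object with "travel": the shift along the tool's x, y, z in cm, a list of three; "dr": the turn, a rotation vector about the tool's x, y, z in degrees, a list of three; "claw": the finger opening in cm, from 0 to 8.7. In form: [{"travel": [tx, ty, tz], "dr": [wx, wy, wz], "claw": claw}, ...]. A call has 1 to 12 rows; each row is the pose to reach, as a shift and turn from the pose commanded when the call began, along the tool's axes at that moment; what a row does not reach only later rows make up. A row lasts 1/12 s, in which the tool goes at most 41.7 mm and 7.16 degrees, less where a joint would pass 70% of its speed; a pose out of reach is approached as far as the arm can. A call with a gripper value outside its range is refused whole. The fingers move at their own pace and stop on an object; "grip_force" is the grip in N (left out, the last holds). Time passes only in rows, so rows that repeat a pose let the fingers close. It gives the time, the measured TCP pose, the force and the opening at its end, in the units of the state.
- env.get_obs(): the state, without advancing time (a new reading comes with each control period).
- env.read_camera(name): name is "scene" or "top"; returns the picture (384x512x3 uint8, blue, green, red); there is no depth.
- env.calibration(name): a dict with "fx", "fy", "cx", "cy" (pixels), "distortion" ([k1, k2, p1, p2, k3] as OpenCV has them; the pictures are not rectified), "cam_to_world" (4x4, takes a point from camera to world coordinates). Camera axes: x right, y down, z forward; pixel columns grow to the right and rows downward; lengths in m; the calibration is good to about 2 mm. A picture is of the moment at which its call begins. calibration takes no time and is no camera call.
- env.sign_off(): hands the job in, once; it reports no verdict.
The state is a dict: "time_s": time; "qpos": joint angles; "joint_velocities": joint speeds; "effort": joint torques, N m; "tool_pos": TCP position; "tool_rot": TCP orientation; "force": force on the tool from outside, world axes, zero at the start; "wrist_torque": the same for the moment, N m; "grip_width": finger opening in m.
Only numpy, scipy, OpenCV 4.12 (cv2) and the standard library are available. Lean on these libraries where they do the work, as an engineer would, in place of code of your own. Each camera call takes 0.05 s, during which the arm holds its last target. There are 200 camera calls.

## Working session

There is one attempt and no reset: what is moved stays moved. The work goes in short steps, Python scripts to look and compute and a tool call to move; the robot and the scene stay as the last step left them, time stands still between calls to the robot, and variables do not carry over. Pictures are saved under pics/ and viewed, on a budget of 10 in all, crops included, one or two more only if the job needs it, and the job is handed in when it is done.

Besides the shell and the picture viewer there is one more tool, called after "Call:" by a JSON object that holds its "fn" and its "kwargs", one argument or row to a line. send_rows: Moves the arm, as the interface text tells. Its arguments: {"type":"object","properties":{"series":{"type":"array"},"grip_force":{"type":"number"}},"required":["series"]}

```bash
mkdir -p pics; python3 - <<'E'
from cell import env
import cv2,numpy as np
o=env.get_obs();print(o)
for n in("scene","top"):
    im=env.read_camera(n);cv2.imwrite(f"pics/{n}0.png",im);print(n,env.calibration(n))
E
```

```text
{'time_s': 0.0, 'qpos': array([-65.36747812,  18.43840173,  -4.01423901,  83.17468314,
         1.29537586,  78.54364005,  -3.26191836]), 'joint_velocities': array([-0.02439932,  0.03683219, -0.02134817,  0.04284151,  0.03035944,
       -0.08583649, -0.0407592 ]), 'effort': array([ 4.36904766e-04, -4.91276944e+01, -4.03174460e-01, -3.12533247e+01,
       -6.36755023e-02,  4.33064613e-02,  1.74732422e-04]), 'tool_pos': array([0.26239269, 0.59406142, 0.22147075]), 'tool_rot': array([-1.79888538e+02,  6.70348634e-03,  1.56174160e+02]), 'force': array([ 0.26283736, -0.37473432, -0.02028945]), 'wrist_torque': array([ 0.01187149, -0.05832996,  0.00058977]), 'grip_width': 0.08718487088920349}
scene {'fx': 380.32654645881354, 'fy': 380.32654645881354, 'cx': 255.6330694928577, 'cy': 186.03504759804716, 'distortion': array([-0.02619086,  0.        ,  0.        ,  0.        ,  0.        ]), 'cam_to_world': array([[ 0.69142815,  0.41887039, -0.58862102,  1.1234054 ],
       [ 0.72219574, -0.42215936,  0.5479186 , -0.50036358],
       [-0.01898499, -0.80394594, -0.59439928,  0.71497215],
       [ 0.        ,  0.        ,  0.        ,  1.        ]])}
top {'fx': 451.5276082061948, 'fy': 451.5276082061948, 'cx': 246.53855164443792, 'cy': 195.06960896897513, 'distortion': array([-0.1359019,  0.       ,  0.       ,  0.       ,  0.       ]), 'cam_to_world': array([[-0.00963884, -0.99601941,  0.08861398,  0.42956903],
       [-0.99989141,  0.00861243, -0.01195803,  0.01025823],
       [ 0.01114725, -0.08871962, -0.99599426,  1.4792506 ],
       [ 0.        ,  0.        ,  0.        ,  1.        ]])}
```

View pics/top0.png

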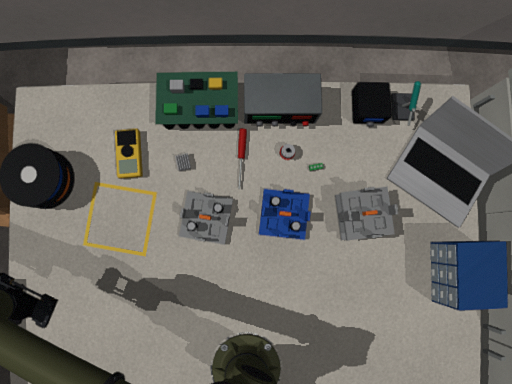

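View pics/scene0.png

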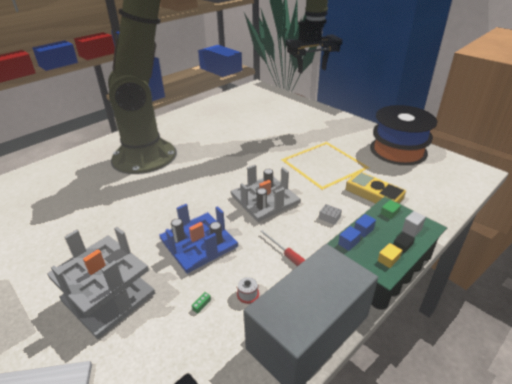

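```bash
cat > h.py <<'E'
import cv2,numpy as np
from cell import env
def ray(n,p):
    c=env.calibration(n);K=np.array([[c["fx"],0,c["cx"]],[0,c["fy"],c["cy"]],[0,0,1]])
    q=cv2.undistortPoints(np.array(p,float).reshape(-1,1,2),K,np.array(c["distortion"])).reshape(-1,2)
    T=c["cam_to_world"];d=np.c_[q,np.ones(len(q))]@T[:3,:3].T
    return T[:3,3],d
def onz(n,p,z):
    o,d=ray(n,p);return (o+d*((z-o[2])/d[:,2])[:,None])[:,:2]
def pix(n,P):
    c=env.calibration(n);K=np.array([[c["fx"],0,c["cx"]],[0,c["fy"],c["cy"]],[0,0,1]])
    T=np.linalg.inv(c["cam_to_world"])
    return cv2.projectPoints(np.array(P,float).reshape(-1,1,3),cv2.Rodrigues(T[:3,:3])[0],T[:3,3],K,np.array(c["distortion"]))[0].reshape(-1,2)
def blobs(im,lo,hi,amin,roi=None):
    m=cv2.inRange(cv2.cvtColor(im,cv2.COLOR_BGR2HSV),lo,hi)
    if roi: k=np.zeros_like(m);x0,y0,x1,y1=roi;k[y0:y1,x0:x1]=m[y0:y1,x0:x1];m=k
    n,l,s,c=cv2.connectedComponentsWithStats(m)
    return [(c[i],s[i,4],np.argwhere(l==i)[:,::-1]) for i in range(1,n) if s[i,4]>=amin]
E
python3 - <<'E'
from h import *
im=cv2.imread("pics/top0.png")
for z,roi in((.068,(170,180,315,250)),(.224,(330,180,400,245))):
  for c,a,p in blobs(im,(5,150,120),(18,255,255),15,roi):
    w=onz("top",p,z);e,v=np.linalg.eigh(np.cov(w.T));print("handle",c,a,onz("top",[c],z),np.degrees(np.arctan2(v[1,1],v[0,1])),np.sqrt(e*12))
for c,a,p in blobs(im,(20,120,120),(35,255,255),100,(70,170,170,265)):
    h=cv2.convexHull(p.astype(np.float32));r=cv2.minAreaRect(onz("top",h.reshape(-1,2),0).astype(np.float32));print("mark",c,a,r)
for c,a,p in blobs(im,(105,150,40),(125,255,255),300,(250,180,320,245)):
    h=cv2.convexHull(p.astype(np.float32));r=cv2.minAreaRect(onz("top",h.reshape(-1,2),.024).astype(np.float32));print("blue",c,a,r)
cv2.imwrite("pics/crop1.png",cv2.resize(im[175:255,170:412],None,fx=3.3,fy=3.3*1.5*0+3.3,interpolation=cv2.INTER_CUBIC))
E
```

```text
handle [285.1025641  213.33333333] 39 [[ 0.49662861 -0.12697841]] 84.10231026949978 [0.0107994  0.03524667]
handle [204.225 216.625] 40 [[0.48862193 0.12625126]] 79.82413673481005 [0.01143917 0.03427089]
handle [370.86363636 212.27272727] 44 [[ 0.48950439 -0.35501963]] 96.06154413887666 [0.0103223  0.03475504]
mark [121.8415978  221.98484848] 726 ((0.48742958903312683, 0.4130696654319763), (0.21425294876098633, 0.21289359033107758), 79.89575958251953)
blue [284.07223114 213.65703585] 1869 ((0.5000412464141846, -0.13210347294807434), (0.1568271666765213, 0.15307463705539703), 82.80164337158203)
```

View pics/crop1.png

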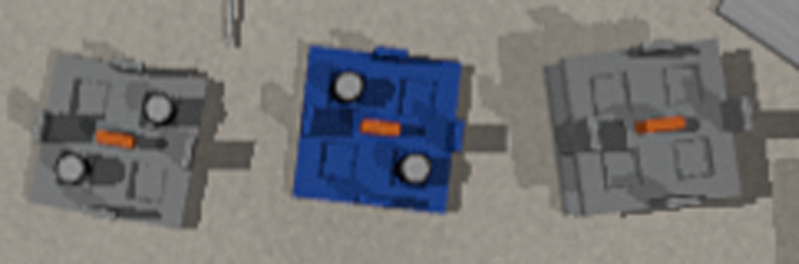

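Top crop: the grey tray's caps are at crop (158,108) and (70,168). The blue tray's free pockets are at (418,97) and (337,160). Handles run roughly along world y on all three trays.

```bash
python3 - <<'E'
from h import *
im=cv2.imread("pics/top0.png")
def rot(a):
    a=np.radians(a);return np.array([[np.cos(a),-np.sin(a)],[np.sin(a),np.cos(a)]])
T={"grey":((.4886,.1263),-9.5,[(1,-1),(-1,1)],[(1,1),(-1,-1)]),"blue":((.4966,-.1270),-6.5,[(1,1),(-1,-1)],[(1,-1),(-1,1)])}
g=cv2.cvtColor(im,cv2.COLOR_BGR2HSV)
for n,(c,a,full,free) in T.items():
    for s in full:
        w=np.array(c)+rot(a)@(np.array(s)*.035);p=pix("top",[[*w,.074]])[0]
        x,y=np.round(p).astype(int)
        m=cv2.inRange(g[y-9:y+10,x-9:x+10],(0,0,140),(180,60,255))
        k,l,st,ce=cv2.connectedComponentsWithStats(m)
        print(n,s,w,p)
        for i in range(1,k):
            if st[i,4]>20: q=ce[i]+(x-9,y-9);print("  blob",st[i],q,onz("top",[q],.074))
    for s in free: print(n,"free",s,np.array(c)+rot(a)@(np.array(s)*.035))
    # scene handle check
im=cv2.imread("pics/scene0.png")
for n,h,c in(("blue",.058,(.4966,-.127)),("grey",.058,(.4886,.1263)),("stack",.214,(.4895,-.355))): print(n,pix("scene",[[*c,h]]))
for c,a,p in blobs(im,(3,150,100),(18,255,255),40,(60,170,290,280)):print(c,a)
E
```

```text
grey (1, -1) [0.51734333 0.08600334] [216.94448049 207.22859254]
  blob [ 7  7  6  6 27] [217.44444444 207.25925926] [[0.51723436 0.08444463]]
grey (-1, 1) [0.45985667 0.16659666] [191.14237524 225.89112546]
  blob [ 7  6  5  6 25] [191.   225.52] [[0.46101313 0.16703952]]
grey free (1, 1) [0.52889666 0.15504333]
grey free (-1, -1) [0.44830334 0.09755667]
blue (1, 1) [ 0.53533713 -0.0961871 ] [275.25735882 200.96041727]
  blob [ 7  6  6  6 24] [275.33333333 200.54166667] [[ 0.53664733 -0.09644477]]
blue (-1, -1) [ 0.45786287 -0.1578129 ] [295.34571851 225.56523093]
  blob [ 7  6  6  6 26] [295.46153846 225.53846154] [[ 0.45794209 -0.15817691]]
blue free (1, -1) [ 0.5274129  -0.16573713]
blue free (-1, 1) [ 0.4657871  -0.08826287]
blue [[196.00974222 228.60191543]]
grey [[264.60400435 185.25107351]]
stack [[ 92.39448998 224.27956811]]
[ 91.78461538 255.47692308] 65
```

```bash
cat >> h.py <<'E'
from scipy.spatial.transform import Rotation as Ro
def go(x,y,z,yaw):
    o=env.get_obs();R=Ro.from_euler("xyz",o["tool_rot"],degrees=True)
    t=R.inv().apply(np.array([x,y,z])-o["tool_pos"])*100
    d=(R.inv()*Ro.from_euler("xyz",[180,0,yaw],degrees=True)).as_rotvec(degrees=True)
    print("t",o["time_s"],"pos",o["tool_pos"].round(4),"rot",o["tool_rot"].round(2),"F",o["force"].round(2),"grip",round(o["grip_width"],4))
    print("travel",t.round(2),"dr",d.round(2))
E
python3 - <<'E'
from h import *
go(.461,.167,.15,80.5)
im=cv2.imread("pics/top0.png")
for c,a,p in blobs(im,(5,150,120),(18,255,255),15,(330,180,400,245)): print(onz("top",[c],.146))
print(pix("scene",[[*onz("top",[c],.146)[0],.136]]))
E
```

```text
t 0.1 pos [0.2624 0.5941 0.2216] rot [-1.7990e+02  1.0000e-02  1.5618e+02] F [-0.46 -1.15 -0.94] grip 0.0871
travel [-35.42 -31.04   7.21] dr [-8.000e-02  7.000e-02  7.568e+01]
[[ 0.49322871 -0.37771762]]
[[ 93.14822667 258.40581986]]
```

Call:
{"fn": "send_rows", "kwargs": {
  "series": [
    {"travel":[-17,-16,3],"dr":[0,0,38],"claw":6},
    {"travel":[-17,-16,3],"dr":[0,0,38],"claw":6},
    {"travel":[-17,-16,3],"dr":[0,0,38],"claw":6},
    {"travel":[-17,-16,3],"dr":[0,0,38],"claw":6},
    {"travel":[-17,-16,3],"dr":[0,0,38],"claw":6},
    {"travel":[-35.4,-31,7.2],"dr":[0,0,75.7],"claw":6},
    {"travel":[-35.4,-31,7.2],"dr":[0,0,75.7],"claw":6},
    {"travel":[-35.4,-31,7.2],"dr":[0,0,75.7],"claw":6},
    {"travel":[-35.4,-31,7.2],"dr":[0,0,75.7],"claw":6},
    {"travel":[-35.4,-31,7.2],"dr":[0,0,75.7],"claw":6},
    {"travel":[-35.4,-31,7.2],"dr":[0,0,75.7],"claw":6},
    {"travel":[-35.4,-31,7.2],"dr":[0,0,75.7],"claw":6}
  ]
}}

```text
time_s: 1.1
tool_pos: [0.4627, 0.1616, 0.1496]
tool_rot: [180.0, 0.1, 79.9]
force: [0.4, -0.9, -0.5]
grip_width: 0.0599
```

```bash
python3 - <<'E'
from h import *
go(.461,.167,.15,80.5)
E
```

```text
t 1.1 pos [0.4627 0.1616 0.1496] rot [1.7998e+02 1.5000e-01 7.9900e+01] F [ 0.43 -0.94 -0.53] grip 0.0599
travel [ 0.5  -0.26 -0.04] dr [ 0.02  0.15 -0.6 ]
```

Call:
{"fn": "send_rows", "kwargs": {
  "series": [
    {"travel":[0,0,0],"dr":[0,0,0],"claw":6},
    {"travel":[0,0,0],"dr":[0,0,0],"claw":6}
  ]
}}

```text
time_s: 1.27
tool_pos: [0.4611, 0.167, 0.1501]
tool_rot: [-179.9, 0.0, 80.3]
force: [-0.6, 0.6, 0.2]
grip_width: 0.0602
```

```bash
python3 - <<'E'
from h import *
go(.461,.167,.15,80.5)
print(env.get_obs()["joint_velocities"].round(2))
E
```

```text
t 1.2667 pos [0.4611 0.167  0.1501] rot [-1.7994e+02  1.0000e-02  8.0320e+01] F [-0.55  0.57  0.24] grip 0.0602
travel [-0.   -0.01  0.01] dr [-0.06  0.01 -0.18]
[-1.75 -0.07 -2.6  -0.43 -0.58  0.08 -0.38]
```

Call:
{"fn": "send_rows", "kwargs": {
  "series": [
    {"travel":[0,0,3],"dr":[0,0,0],"claw":6},
    {"travel":[0,0,6],"dr":[0,0,0],"claw":6},
    {"travel":[0,0,9],"dr":[0,0,0],"claw":6},
    {"travel":[0,0,11],"dr":[0,0,0],"claw":6},
    {"travel":[0,0,11],"dr":[0,0,0],"claw":6},
    {"travel":[0,0,11],"dr":[0,0,0],"claw":2.4},
    {"travel":[0,0,11],"dr":[0,0,0],"claw":2.4},
    {"travel":[0,0,11],"dr":[0,0,0],"claw":2.4},
    {"travel":[0,0,11],"dr":[0,0,0],"claw":2.4},
    {"travel":[0,0,11],"dr":[0,0,0],"claw":2.4},
    {"travel":[0,0,11],"dr":[0,0,0],"claw":2.4}
  ],
  "grip_force": 15
}}

```text
time_s: 2.18
tool_pos: [0.4617, 0.1684, 0.0414]
tool_rot: [179.9, -0.1, 80.5]
force: [-1.2, -0.0, 4.1]
grip_width: 0.0295
```

Call:
{"fn": "send_rows", "kwargs": {
  "series": [
    {"travel":[0,0,-2],"dr":[0,0,0],"claw":2.4},
    {"travel":[0,0,-4.5],"dr":[0,0,0],"claw":2.4},
    {"travel":[0,0,-7.5],"dr":[0,0,0],"claw":2.4},
    {"travel":[0,0,-11],"dr":[0,0,0],"claw":2.4},
    {"travel":[0,0,-11],"dr":[0,0,0],"claw":2.4},
    {"travel":[0,0,-11],"dr":[0,0,0],"claw":2.4}
  ]
}}

```text
time_s: 2.68
tool_pos: [0.4628, 0.1688, 0.153]
tool_rot: [179.8, -0.2, 80.5]
force: [-0.2, 0.0, -1.1]
grip_width: 0.0295
```

```bash
python3 - <<'E'
from h import *
go(.4664,-.0869,.15,83.5)
E
```

```text
t 2.6833 pos [0.4628 0.1688 0.153 ] rot [179.77  -0.21  80.47] F [-0.19  0.   -1.07] grip 0.0295
travel [-25.15   4.59   0.23] dr [ 0.23 -0.2  -3.03]
```

Call:
{"fn": "send_rows", "kwargs": {
  "series": [
    {"travel":[-3,0.55,0],"dr":[0,0,-0.4],"claw":2.4},
    {"travel":[-6,1.1,0],"dr":[0,0,-0.8],"claw":2.4},
    {"travel":[-9,1.64,0],"dr":[0,0,-1.2],"claw":2.4},
    {"travel":[-12,2.2,0],"dr":[0,0,-1.6],"claw":2.4},
    {"travel":[-15,2.74,0],"dr":[0,0,-2],"claw":2.4},
    {"travel":[-18,3.28,0],"dr":[0,0,-2.4],"claw":2.4},
    {"travel":[-21,3.8,0],"dr":[0,0,-2.8],"claw":2.4},
    {"travel":[-23.5,4.3,0.1],"dr":[0,0,-3],"claw":2.4},
    {"travel":[-25.15,4.6,0.2],"dr":[0.2,-0.2,-3],"claw":2.4},
    {"travel":[-25.15,4.6,0.2],"dr":[0.2,-0.2,-3],"claw":2.4},
    {"travel":[-25.15,4.6,0.2],"dr":[0.2,-0.2,-3],"claw":2.4},
    {"travel":[-25.15,4.6,0.2],"dr":[0.2,-0.2,-3],"claw":2.4}
  ]
}}

```text
time_s: 3.68
tool_pos: [0.4644, -0.0864, 0.1477]
tool_rot: [-179.7, 0.2, 83.5]
force: [0.5, 0.8, 0.1]
grip_width: 0.0296
```

```bash
python3 - <<'E'
from h import *
go(.4664,-.0869,.0424,83.5)
cv2.imwrite("pics/scene1.png",cv2.resize(env.read_camera("scene")[120:290,100:310],None,fx=3,fy=3,interpolation=cv2.INTER_CUBIC))
E
```

```text
t 3.6833 pos [ 0.4644 -0.0864  0.1477] rot [-179.7     0.18   83.53] F [0.5  0.75 0.07] grip 0.0296
travel [1.000e-02 2.600e-01 1.053e+01] dr [-0.3   0.18  0.03]
```

View pics/scene1.png

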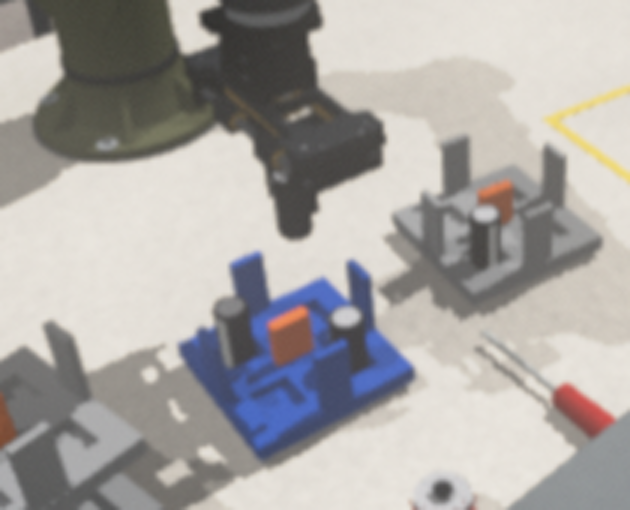

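The cap is held over the far-left pocket at crop (293,200), and the blue tray has two caps and two free pockets. I'll lower it now.

Call:
{"fn": "send_rows", "kwargs": {
  "series": [
    {"travel":[0,0.26,0],"dr":[-0.3,0.2,0],"claw":2.4},
    {"travel":[0,0.26,2],"dr":[-0.3,0.2,0],"claw":2.4},
    {"travel":[0,0.26,4],"dr":[-0.3,0.2,0],"claw":2.4},
    {"travel":[0,0.26,6],"dr":[-0.3,0.2,0],"claw":2.4},
    {"travel":[0,0.26,7],"dr":[-0.3,0.2,0],"claw":2.4},
    {"travel":[0,0.26,8],"dr":[-0.3,0.2,0],"claw":2.4},
    {"travel":[0,0.26,9],"dr":[-0.3,0.2,0],"claw":2.4},
    {"travel":[0,0.26,9],"dr":[-0.3,0.2,0],"claw":2.4}
  ]
}}

```text
time_s: 4.4
tool_pos: [0.4663, -0.0878, 0.0571]
tool_rot: [-180.0, 0.0, 83.5]
force: [-0.7, 0.1, -1.7]
grip_width: 0.0298
```

```bash
python3 - <<'E'
from h import *
go(.4664,-.0869,.0424,83.5)
E
```

```text
t 4.4 pos [ 0.4663 -0.0878  0.0571] rot [-1.7996e+02  2.0000e-02  8.3510e+01] F [-0.7   0.15 -1.67] grip 0.0298
travel [0.09 0.   1.47] dr [-0.04  0.02  0.01]
```

Call:
{"fn": "send_rows", "kwargs": {
  "series": [
    {"travel":[0.1,0,0.3],"dr":[0,0,0],"claw":2.4},
    {"travel":[0.1,0,0.6],"dr":[0,0,0],"claw":2.4},
    {"travel":[0.1,0,0.9],"dr":[0,0,0],"claw":2.4},
    {"travel":[0.1,0,1.2],"dr":[0,0,0],"claw":2.4},
    {"travel":[0.1,0,1.45],"dr":[0,0,0],"claw":2.4},
    {"travel":[0.1,0,1.45],"dr":[0,0,0],"claw":2.4},
    {"travel":[0.1,0,1.45],"dr":[0,0,0],"claw":2.4}
  ]
}}

```text
time_s: 4.98
tool_pos: [0.4673, -0.0872, 0.044]
tool_rot: [179.9, -0.0, 83.5]
force: [-0.0, -0.4, -0.9]
grip_width: 0.0298
```

Call:
{"fn": "send_rows", "kwargs": {
  "series": [
    {"travel":[0,0,0.25],"dr":[0,0,0],"claw":2.4},
    {"travel":[0,0,0.25],"dr":[0,0,0],"claw":2.4},
    {"travel":[0,0,0.25],"dr":[0,0,0],"claw":3.2},
    {"travel":[0,0,0.25],"dr":[0,0,0],"claw":4.5},
    {"travel":[0,0,0.25],"dr":[0,0,0],"claw":5.5},
    {"travel":[0,0,0.25],"dr":[0,0,0],"claw":5.5},
    {"travel":[0,0,-2.5],"dr":[0,0,0],"claw":5.5},
    {"travel":[0,0,-6],"dr":[0,0,0],"claw":5.5},
    {"travel":[0,0,-10],"dr":[0,0,0],"claw":6},
    {"travel":[0,0,-10.5],"dr":[0,0,0],"claw":6},
    {"travel":[0,0,-10.5],"dr":[0,0,0],"claw":6}
  ]
}}

```text
time_s: 5.9
tool_pos: [0.4695, -0.0872, 0.152]
tool_rot: [179.5, -0.1, 83.5]
force: [-0.0, -0.3, 0.0]
grip_width: 0.059
```

```bash
python3 - <<'E'
from h import *
go(.5173,.085,.15,80.5)
E
```

```text
t 5.9 pos [ 0.4695 -0.0872  0.152 ] rot [ 1.7953e+02 -1.1000e-01  8.3490e+01] F [-0.01 -0.3   0.04] grip 0.059
travel [17.66  2.79  0.26] dr [ 0.46 -0.12  2.99]
```

Call:
{"fn": "send_rows", "kwargs": {
  "series": [
    {"travel":[3.5,0.55,0.1],"dr":[0,0,0.6],"claw":6},
    {"travel":[7,1.1,0.1],"dr":[0,0,1.2],"claw":6},
    {"travel":[10.5,1.6,0.2],"dr":[0,0,1.8],"claw":6},
    {"travel":[14,2.1,0.2],"dr":[0,0,2.4],"claw":6},
    {"travel":[17.66,2.7,0.2],"dr":[0,0,3],"claw":6},
    {"travel":[17.66,2.7,0.2],"dr":[0,0,3],"claw":6},
    {"travel":[17.66,2.7,0.2],"dr":[0,0,3],"claw":6},
    {"travel":[17.66,2.7,0.2],"dr":[0,0,3],"claw":6},
    {"travel":[17.66,2.7,0.2],"dr":[0,0,3],"claw":6}
  ]
}}

```text
time_s: 6.65
tool_pos: [0.5134, 0.0835, 0.1462]
tool_rot: [180.0, 0.1, 80.4]
force: [0.5, 0.4, 0.2]
grip_width: 0.0597
```

```bash
python3 - <<'E'
from h import *
go(.5173,.085,.04,80.5)
im=env.read_camera("top");g=cv2.cvtColor(im,cv2.COLOR_BGR2HSV)
for w in((.4662,-.0884),(.5173,.085),(.5366,-.0964),(.458,-.1582)):
    x,y=np.round(pix("top",[[*w,.074]])[0]).astype(int)
    k,l,st,ce=cv2.connectedComponentsWithStats(cv2.inRange(g[y-9:y+10,x-9:x+10],(0,0,140),(180,60,255)))
    for i in range(1,k):
        if st[i,4]>14: print(w,st[i],onz("top",[ce[i]+(x-9,y-9)],.074))
E
```

```text
t 6.65 pos [0.5134 0.0835 0.1462] rot [1.7999e+02 6.0000e-02 8.0360e+01] F [0.48 0.39 0.23] grip 0.0597
travel [ 0.22  0.36 10.62] dr [ 0.01  0.06 -0.14]
(0.458, -0.1582) [ 7  6  6  6 28] [[ 0.45740345 -0.15739348]]
```

Call:
{"fn": "send_rows", "kwargs": {
  "series": [
    {"travel":[0.2,0.36,1],"dr":[0,0,0],"claw":6},
    {"travel":[0.2,0.36,3.5],"dr":[0,0,0],"claw":6},
    {"travel":[0.2,0.36,6],"dr":[0,0,0],"claw":6},
    {"travel":[0.2,0.36,8.5],"dr":[0,0,0],"claw":6},
    {"travel":[0.2,0.36,10.6],"dr":[0,0,0],"claw":6},
    {"travel":[0.2,0.36,10.6],"dr":[0,0,0],"claw":6},
    {"travel":[0.2,0.36,10.6],"dr":[0,0,0],"claw":6},
    {"travel":[0.2,0.36,10.6],"dr":[0,0,0],"claw":6}
  ]
}}

```text
time_s: 7.37
tool_pos: [0.519, 0.0862, 0.042]
tool_rot: [179.8, -0.0, 80.4]
force: [-0.6, -0.4, -0.2]
grip_width: 0.0598
```

```bash
python3 - <<'E'
from h import *
go(.5173,.085,.04,80.5)
E
```

```text
t 7.3667 pos [0.519  0.0862 0.042 ] rot [ 1.7983e+02 -4.0000e-02  8.0420e+01] F [-0.56 -0.36 -0.23] grip 0.0598
travel [-0.15 -0.15  0.2 ] dr [ 0.17 -0.04 -0.08]
```

Call:
{"fn": "send_rows", "kwargs": {
  "series": [
    {"travel":[-0.15,-0.15,0.1],"dr":[0,0,0],"claw":6},
    {"travel":[-0.15,-0.15,0.1],"dr":[0,0,0],"claw":4},
    {"travel":[-0.15,-0.15,0.1],"dr":[0,0,0],"claw":2.4},
    {"travel":[-0.15,-0.15,0.1],"dr":[0,0,0],"claw":2.4},
    {"travel":[-0.15,-0.15,0.1],"dr":[0,0,0],"claw":2.4},
    {"travel":[-0.15,-0.15,0.1],"dr":[0,0,0],"claw":2.4},
    {"travel":[-0.15,-0.15,0.1],"dr":[0,0,0],"claw":2.4}
  ]
}}

```text
time_s: 7.95
tool_pos: [0.5165, 0.0855, 0.0403]
tool_rot: [179.9, -0.0, 80.5]
force: [0.9, -0.1, 0.7]
grip_width: 0.0292
```

Call:
{"fn": "send_rows", "kwargs": {
  "series": [
    {"travel":[0,0,-2],"dr":[0,0,0],"claw":2.4},
    {"travel":[0,0,-4.5],"dr":[0,0,0],"claw":2.4},
    {"travel":[0,0,-7.5],"dr":[0,0,0],"claw":2.4},
    {"travel":[0,0,-11],"dr":[0,0,0],"claw":2.4},
    {"travel":[0,0,-11],"dr":[0,0,0],"claw":2.4},
    {"travel":[0,0,-11],"dr":[0,0,0],"claw":2.4}
  ]
}}

```text
time_s: 8.45
tool_pos: [0.5178, 0.0858, 0.1523]
tool_rot: [179.7, -0.2, 80.5]
force: [0.3, 0.8, -1.1]
grip_width: 0.0301
```

```bash
python3 - <<'E'
from h import *
go(.528,-.166,.15,83.5)
E
```

```text
t 8.45 pos [0.5178 0.0858 0.1523] rot [ 1.7967e+02 -1.6000e-01  8.0480e+01] F [ 0.27  0.82 -1.1 ] grip 0.0301
travel [-24.67   5.17   0.19] dr [ 0.33 -0.15 -3.02]
```

Call:
{"fn": "send_rows", "kwargs": {
  "series": [
    {"travel":[-3,0.6,0],"dr":[0,0,-0.4],"claw":2.4},
    {"travel":[-6,1.2,0],"dr":[0,0,-0.8],"claw":2.4},
    {"travel":[-9,1.8,0],"dr":[0,0,-1.2],"claw":2.4},
    {"travel":[-12,2.5,0],"dr":[0,0,-1.6],"claw":2.4},
    {"travel":[-15,3.1,0],"dr":[0,0,-2],"claw":2.4},
    {"travel":[-18,3.8,0],"dr":[0,0,-2.4],"claw":2.4},
    {"travel":[-21,4.4,0],"dr":[0,0,-2.8],"claw":2.4},
    {"travel":[-23.5,5,0],"dr":[0,0,-3],"claw":2.4},
    {"travel":[-24.7,5.2,0],"dr":[0,0,-3],"claw":2.4},
    {"travel":[-24.7,5.2,0],"dr":[0,0,-3],"claw":2.4},
    {"travel":[-24.7,5.2,0],"dr":[0,0,-3],"claw":2.4},
    {"travel":[-24.7,5.2,0],"dr":[0,0,-3],"claw":2.4}
  ]
}}

```text
time_s: 9.45
tool_pos: [0.5263, -0.165, 0.1491]
tool_rot: [-180.0, -0.1, 83.6]
force: [0.5, 0.0, 0.1]
grip_width: 0.0297
```

```bash
python3 - <<'E'
from h import *
go(.528,-.166,.0555,83.5)
E
```

```text
t 9.45 pos [ 0.5263 -0.165   0.1491] rot [-1.7999e+02 -6.0000e-02  8.3570e+01] F [0.48 0.02 0.11] grip 0.0297
travel [-0.09  0.19  9.36] dr [-0.01 -0.06  0.07]
```

Call:
{"fn": "send_rows", "kwargs": {
  "series": [
    {"travel":[-0.1,0.15,1],"dr":[0,0,0],"claw":2.4},
    {"travel":[-0.1,0.15,3],"dr":[0,0,0],"claw":2.4},
    {"travel":[-0.1,0.15,5],"dr":[0,0,0],"claw":2.4},
    {"travel":[-0.1,0.15,7],"dr":[0,0,0],"claw":2.4},
    {"travel":[-0.1,0.15,8.5],"dr":[0,0,0],"claw":2.4},
    {"travel":[-0.1,0.15,9.3],"dr":[0,0,0],"claw":2.4},
    {"travel":[-0.1,0.15,9.3],"dr":[0,0,0],"claw":2.4},
    {"travel":[-0.1,0.15,9.3],"dr":[0,0,0],"claw":2.4},
    {"travel":[-0.1,0.15,9.3],"dr":[0,0,0],"claw":2.4}
  ]
}}

```text
time_s: 10.2
tool_pos: [0.529, -0.1678, 0.058]
tool_rot: [179.8, -0.0, 83.5]
force: [0.2, 0.1, -1.1]
grip_width: 0.0296
```

```bash
python3 - <<'E'
from h import *
go(.528,-.166,.0425,83.5)
E
```

```text
t 10.2 pos [ 0.529  -0.1678  0.058 ] rot [ 1.7982e+02 -1.0000e-02  8.3510e+01] F [ 0.17  0.06 -1.11] grip 0.0296
travel [ 0.17 -0.12  1.55] dr [ 0.18 -0.01  0.01]
```

Call:
{"fn": "send_rows", "kwargs": {
  "series": [
    {"travel":[0.17,-0.12,0.2],"dr":[0,0,0],"claw":2.4},
    {"travel":[0.17,-0.12,0.4],"dr":[0,0,0],"claw":2.4},
    {"travel":[0.17,-0.12,0.7],"dr":[0,0,0],"claw":2.4},
    {"travel":[0.17,-0.12,1.0],"dr":[0,0,0],"claw":2.4},
    {"travel":[0.17,-0.12,1.3],"dr":[0,0,0],"claw":2.4},
    {"travel":[0.17,-0.12,1.6],"dr":[0,0,0],"claw":2.4},
    {"travel":[0.17,-0.12,1.6],"dr":[0,0,0],"claw":2.4},
    {"travel":[0.17,-0.12,1.6],"dr":[0,0,0],"claw":2.4}
  ]
}}

```text
time_s: 10.87
tool_pos: [0.527, -0.1662, 0.0409]
tool_rot: [179.9, -0.0, 83.5]
force: [-0.7, -0.8, -0.9]
grip_width: 0.0295
```

Call:
{"fn": "send_rows", "kwargs": {
  "series": [
    {"travel":[0,0,0.05],"dr":[0,0,0],"claw":3.2},
    {"travel":[0,0,0.05],"dr":[0,0,0],"claw":4.5},
    {"travel":[0,0,0],"dr":[0,0,0],"claw":5.5},
    {"travel":[0,0,0],"dr":[0,0,0],"claw":5.5},
    {"travel":[0,0,-3],"dr":[0,0,0],"claw":5.5},
    {"travel":[0,0,-7],"dr":[0,0,0],"claw":5.5},
    {"travel":[0,0,-11],"dr":[0,0,0],"claw":6},
    {"travel":[0,0,-11],"dr":[0,0,0],"claw":6},
    {"travel":[0,0,-11],"dr":[0,0,0],"claw":6}
  ]
}}

```text
time_s: 11.62
tool_pos: [0.529, -0.1667, 0.154]
tool_rot: [179.6, -0.0, 83.5]
force: [-0.4, 0.2, -0.3]
grip_width: 0.0592
```

```bash
python3 - <<'E'
from h import *
go(.4886,.1263,.15,80.5)
E
```

```text
t 11.6167 pos [ 0.529  -0.1667  0.154 ] rot [ 1.7955e+02 -4.0000e-02  8.3480e+01] F [-0.45  0.17 -0.32] grip 0.0592
travel [28.65 -7.34  0.37] dr [ 0.45 -0.06  2.98]
```

Call:
{"fn": "send_rows", "kwargs": {
  "series": [
    {"travel":[4,-1,0],"dr":[0,0,0.5],"claw":5},
    {"travel":[8,-2,0],"dr":[0,0,1],"claw":5},
    {"travel":[12,-3,0],"dr":[0,0,1.5],"claw":5},
    {"travel":[16,-4,0.1],"dr":[0,0,2],"claw":5},
    {"travel":[20,-5.1,0.1],"dr":[0,0,2.5],"claw":5},
    {"travel":[24,-6.1,0.2],"dr":[0.2,0,3],"claw":5},
    {"travel":[27,-7,0.2],"dr":[0.2,0,3],"claw":5},
    {"travel":[28.65,-7.34,0.2],"dr":[0.2,0,3],"claw":5},
    {"travel":[28.65,-7.34,0.2],"dr":[0.2,0,3],"claw":5},
    {"travel":[28.65,-7.34,0.2],"dr":[0.2,0,3],"claw":5},
    {"travel":[28.65,-7.34,0.2],"dr":[0.2,0,3],"claw":5},
    {"travel":[28.65,-7.34,0.2],"dr":[0.2,0,3],"claw":5}
  ]
}}

```text
time_s: 12.62
tool_pos: [0.4866, 0.125, 0.1486]
tool_rot: [-179.9, 0.0, 80.3]
force: [0.3, -0.3, -0.2]
grip_width: 0.0501
```

```bash
python3 - <<'E'
from h import *
a=env.read_camera("top");b=env.read_camera("scene");cv2.imwrite("pics/b1.png",b);cv2.imwrite("pics/t1.png",a)
go(.4886,.1263,.033,80.5)
g=cv2.cvtColor(a,cv2.COLOR_BGR2HSV)
for w in((.4662,-.0884),(.528,-.166),(.5366,-.0964),(.458,-.1582)):
    x,y=np.round(pix("top",[[*w,.074]])[0]).astype(int)
    k,l,st,ce=cv2.connectedComponentsWithStats(cv2.inRange(g[y-9:y+10,x-9:x+10],(0,0,140),(180,60,255)))
    for i in range(1,k):
        if st[i,4]>14: print(w,st[i],onz("top",[ce[i]+(x-9,y-9)],.074))
for c,ar,p in blobs(a,(5,150,120),(18,255,255),10,(170,180,315,250)):print(c,ar,onz("top",[c],.068))
B=cv2.resize(b[120:290,100:310],(494,400),interpolation=cv2.INTER_CUBIC)
A=cv2.resize(a[180:250,245:325],None,fx=3.8,fy=3.8,interpolation=cv2.INTER_CUBIC)
O=np.zeros((400,800,3),np.uint8);O[:,:494]=B;O[:A.shape[0],495:495+A.shape[1]]=A[:,:305]
cv2.imwrite("pics/comb1.png",O)
E
```

```text
t 12.7167 pos [0.4868 0.1253 0.1488] rot [-1.7988e+02  1.0000e-02  8.0320e+01] F [0.83 1.   0.35] grip 0.0502
travel [ 0.13  0.19 11.58] dr [-0.12  0.01 -0.18]
(0.528, -0.166) [ 6  7  7  5 29] [[ 0.52872253 -0.16710904]]
(0.5366, -0.0964) [ 6  6  7  6 32] [[ 0.53678203 -0.09599011]]
```

View pics/comb1.png

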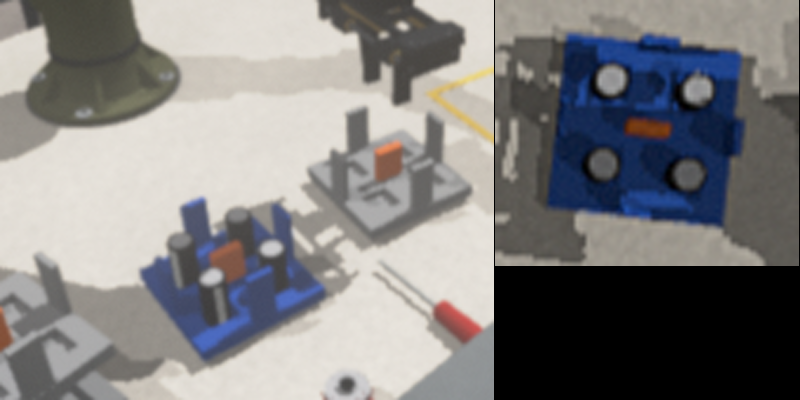

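All four capacitors stand level in the blue tray: top inset (610,80), (697,90), (602,163), (688,173). The grey tray is empty, at combined-image (390,170). Next I grip its handle.

Call:
{"fn": "send_rows", "kwargs": {
  "series": [
    {"travel":[0.1,0.15,2],"dr":[0,0,0],"claw":5},
    {"travel":[0.1,0.15,5],"dr":[0,0,0],"claw":5},
    {"travel":[0.1,0.15,8],"dr":[0,0,0],"claw":5},
    {"travel":[0.1,0.15,10.5],"dr":[0,0,0],"claw":5},
    {"travel":[0.1,0.15,11.5],"dr":[0,0,0],"claw":5},
    {"travel":[0.1,0.15,11.5],"dr":[0,0,0],"claw":5},
    {"travel":[0.1,0.15,11.5],"dr":[0,0,0],"claw":3},
    {"travel":[0.1,0.15,11.5],"dr":[0,0,0],"claw":0.5},
    {"travel":[0.1,0.15,11.5],"dr":[0,0,0],"claw":0.5},
    {"travel":[0.1,0.15,11.5],"dr":[0,0,0],"claw":0.5},
    {"travel":[0.1,0.15,11.5],"dr":[0,0,0],"claw":0.5},
    {"travel":[0.1,0.15,11.5],"dr":[0,0,0],"claw":0.5}
  ],
  "grip_force": 30
}}

```text
time_s: 13.72
tool_pos: [0.4885, 0.1279, 0.0347]
tool_rot: [-180.0, -0.1, 80.5]
force: [0.3, 0.1, -0.2]
grip_width: 0.018
```

```bash
python3 - <<'E'
from h import *
go(.4886,.1263,.033,80.5)
E
```

```text
t 13.7167 pos [0.4885 0.1279 0.0347] rot [-1.7995e+02 -6.0000e-02  8.0480e+01] F [ 0.28  0.14 -0.17] grip 0.018
travel [-0.15  0.04  0.17] dr [-0.05 -0.06 -0.02]
```

Call:
{"fn": "send_rows", "kwargs": {
  "series": [
    {"travel":[0,0,0],"dr":[0,0,0],"claw":0.5},
    {"travel":[0,0,0],"dr":[0,0,0],"claw":0.5},
    {"travel":[0,0,0],"dr":[0,0,0],"claw":0.5},
    {"travel":[0,0,0],"dr":[0,0,0],"claw":0.5}
  ]
}}

```text
time_s: 14.05
tool_pos: [0.4884, 0.1278, 0.0345]
tool_rot: [-179.9, -0.0, 80.5]
force: [-0.8, 0.1, 4.4]
grip_width: 0.0117
```

Call:
{"fn": "send_rows", "kwargs": {
  "series": [
    {"travel":[0,0,-1],"dr":[0,0,0],"claw":0.5},
    {"travel":[0,0,-3],"dr":[0,0,0],"claw":0.5},
    {"travel":[0,0,-5.5],"dr":[0,0,0],"claw":0.5},
    {"travel":[0,0,-8],"dr":[0,0,0],"claw":0.5},
    {"travel":[0,0,-10.5],"dr":[0,0,0],"claw":0.5},
    {"travel":[0,0,-13],"dr":[0,0,0],"claw":0.5},
    {"travel":[0,0,-15.5],"dr":[0,0,0],"claw":0.5},
    {"travel":[0,0,-18],"dr":[0,0,0],"claw":0.5},
    {"travel":[0,0,-20],"dr":[0,0,0],"claw":0.5},
    {"travel":[0,0,-20.5],"dr":[0,0,0],"claw":0.5},
    {"travel":[0,0,-20.5],"dr":[0,0,0],"claw":0.5},
    {"travel":[0,0,-20.5],"dr":[0,0,0],"claw":0.5}
  ]
}}

```text
time_s: 15.05
tool_pos: [0.4876, 0.1272, 0.2379]
tool_rot: [-179.8, 0.1, 80.5]
force: [-0.3, 0.1, -3.5]
grip_width: 0.0119
```

```bash
python3 - <<'E'
from h import *
T=cv2.imread("pics/top0.png");S=cv2.imread("pics/scene0.png")
for c,a,p in blobs(S,(3,120,60),(20,255,255),30,(60,170,290,280)):
    print("scene",c,a,p.min(0),p.max(0))
for c,a,p in blobs(T,(3,120,60),(20,255,255),15,(170,180,400,250)): print("top",c,a,p.min(0),p.max(0))
# predicted handle outline in scene for each
def R(a): a=np.radians(a);return np.array([[np.cos(a),-np.sin(a)],[np.sin(a),np.cos(a)]])
for n,c,a,z0 in(("grey",(.4886,.1263),-9.5,0),("blue",(.497,-.1272),-6.5,0),("stack",(.4932,-.3777),6.2,.078)):
    q=np.array([[*(np.array(c)+R(a)@[sx*.006,sy*.018]),z0+z] for sx in(1,-1) for sy in(1,-1) for z in(.024,.068)])
    for v in("scene","top"):
        P=pix(v,q);print(n,v,"bbox",P.min(0).round(1),P.max(0).round(1))
cv2.imwrite("pics/crop2.png",cv2.resize(T[180:248,328:416],None,fx=8,fy=8,interpolation=cv2.INTER_CUBIC))
go(.493,-.378,.24,96.2)
E
```

```text
scene [265.11627907 182.74418605] 43 [260 180] [270 186]
scene [195.63043478 226.36956522] 46 [190 223] [201 230]
scene [ 93.88255034 261.17114094] 298 [ 84 250] [103 273]
top [284.93023256 213.30232558] 43 [279 211] [290 215]
top [369.7704918  212.45901639] 61 [362 210] [377 215]
top [204.76595745 216.74468085] 47 [199 215] [210 219]
grey scene bbox [258.3 179.4] [270.8 197.7]
grey top bbox [198.2 213.8] [211.1 219.9]
blue scene bbox [188.2 221.6] [204.7 242.8]
blue top bbox [278.1 210.7] [291.1 216.3]
stack scene bbox [ 82.3 248.8] [106.5 276. ]
stack top bbox [360.9 209.6] [376.9 215.6]
t 15.05 pos [0.4876 0.1272 0.2379] rot [-1.798e+02  5.000e-02  8.047e+01] F [-0.27  0.11 -3.49] grip 0.0119
travel [-49.74   8.89  -0.2 ] dr [ -0.2    0.02 -15.73]
```

View pics/crop2.png

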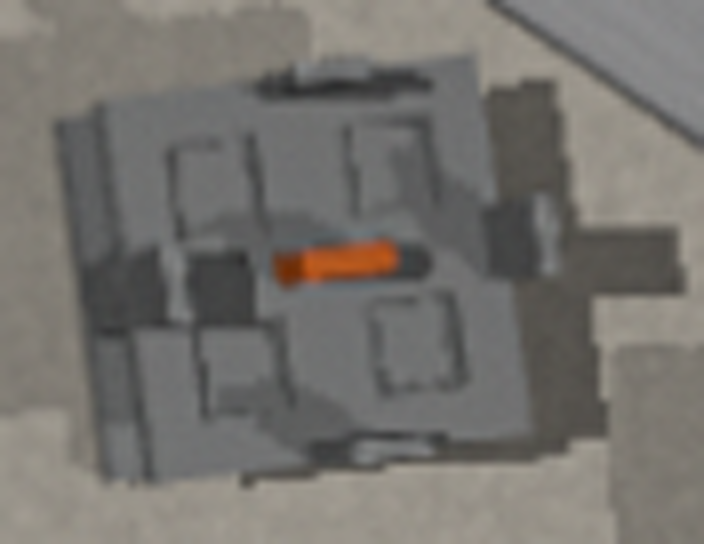

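Stack crop: the deck corners are at about (100,103), (470,55), (530,432), (148,482), and the tab tops at (175,285), (545,232), (330,70), (400,448). I'll compute the centre and yaw from these.

```bash
python3 - <<'E'
from h import *
f=lambda P,z:onz("top",(np.array(P,float)+.5)/8-.5+np.array([328,180]),z)
D=f([(100,103),(470,55),(530,432),(148,482)],.102);print("deck",D.mean(0),[np.linalg.norm(D[i]-D[i-1]).round(3) for i in range(4)])
for i,j in((0,1),(3,2),(0,3),(1,2)):
    d=D[j]-D[i];print(np.degrees(np.arctan2(d[1],d[0])))
t=f([(175,285),(545,232),(330,70),(400,448)],.164);print("tabs",t[:2].mean(0),t[2:].mean(0),np.degrees(np.arctan2(*(t[1]-t[0])[::-1])),np.degrees(np.arctan2(*(t[3]-t[2])[::-1])))
print("handle",f([(350,261)],.146))
E
```

```text
deck [ 0.49329607 -0.3774805 ] [np.float64(0.147), np.float64(0.148), np.float64(0.148), np.float64(0.152)]
-83.18945336479698
-83.70246452457951
-174.1522439920952
-172.6648230191391
tabs [ 0.49350912 -0.37819269] [ 0.49348282 -0.37967249] -82.74960496870366 -171.04442606115515
handle [[ 0.49346767 -0.379104  ]]
```

Call:
{"fn": "send_rows", "kwargs": {
  "series": [
    {"travel":[-1.5,0.3,0],"dr":[0,0,-0.5],"claw":0.5},
    {"travel":[-4,0.7,0],"dr":[0,0,-1.3],"claw":0.5},
    {"travel":[-7,1.25,0],"dr":[0,0,-2.3],"claw":0.5},
    {"travel":[-10,1.8,0],"dr":[0,0,-3.3],"claw":0.5},
    {"travel":[-13,2.3,0],"dr":[0,0,-4.3],"claw":0.5},
    {"travel":[-16,2.9,0],"dr":[0,0,-5.3],"claw":0.5},
    {"travel":[-19,3.4,0],"dr":[0,0,-6.2],"claw":0.5},
    {"travel":[-22,3.9,0],"dr":[0,0,-7.2],"claw":0.5},
    {"travel":[-25,4.5,0],"dr":[0,0,-8.2],"claw":0.5},
    {"travel":[-27.5,4.9,0],"dr":[0,0,-9],"claw":0.5},
    {"travel":[-29.5,5.3,0],"dr":[0,0,-9.6],"claw":0.5},
    {"travel":[-30,5.4,0],"dr":[0,0,-9.8],"claw":0.5}
  ]
}}

```text
time_s: 16.05
tool_pos: [0.4899, -0.1817, 0.2371]
tool_rot: [-179.7, 0.1, 90.0]
force: [-0.1, -1.0, -2.4]
grip_width: 0.0122
```

```bash
python3 - <<'E'
from h import *
go(.4932,-.3767,.24,96.7)
E
```

```text
t 16.05 pos [ 0.4899 -0.1817  0.2371] rot [-1.797e+02  1.000e-01  8.995e+01] F [-0.12 -0.99 -2.39] grip 0.0122
travel [-19.5    0.34  -0.26] dr [-0.3   0.09 -6.75]
```

Call:
{"fn": "send_rows", "kwargs": {
  "series": [
    {"travel":[-1.5,0,0],"dr":[0,0,-0.5],"claw":0.5},
    {"travel":[-4,0.1,0],"dr":[0,0,-1.4],"claw":0.5},
    {"travel":[-7,0.1,0],"dr":[0,0,-2.4],"claw":0.5},
    {"travel":[-10,0.2,0],"dr":[0,0,-3.5],"claw":0.5},
    {"travel":[-13,0.2,0],"dr":[0,0,-4.5],"claw":0.5},
    {"travel":[-16,0.3,-0.2],"dr":[0,0,-5.5],"claw":0.5},
    {"travel":[-18,0.3,-0.2],"dr":[0,0,-6.2],"claw":0.5},
    {"travel":[-19.4,0.35,-0.2],"dr":[0,0,-6.7],"claw":0.5},
    {"travel":[-19.4,0.35,-0.2],"dr":[0,0,-6.7],"claw":0.5},
    {"travel":[-19.4,0.35,-0.2],"dr":[0,0,-6.7],"claw":0.5},
    {"travel":[-19.4,0.35,-0.2],"dr":[0,0,-6.7],"claw":0.5},
    {"travel":[-19.4,0.35,-0.2],"dr":[0,0,-6.7],"claw":0.5}
  ]
}}

```text
time_s: 17.05
tool_pos: [0.4971, -0.3692, 0.2401]
tool_rot: [-179.9, -0.1, 97.1]
force: [-0.6, 0.4, -3.2]
grip_width: 0.0117
```

```bash
python3 - <<'E'
from h import *
b=env.read_camera("scene");cv2.imwrite("pics/s3.png",cv2.resize(b[150:350,20:180],None,fx=3,fy=3,interpolation=cv2.INTER_CUBIC))
go(.4932,-.3767,.21,96.7)
E
```

```text
t 17.1 pos [ 0.4971 -0.3694  0.2404] rot [-1.7991e+02 -1.2000e-01  9.7110e+01] F [ 1.01  0.48 -2.88] grip 0.0119
travel [-0.69 -0.47  3.04] dr [-0.09 -0.12  0.41]
```

View pics/s3.png

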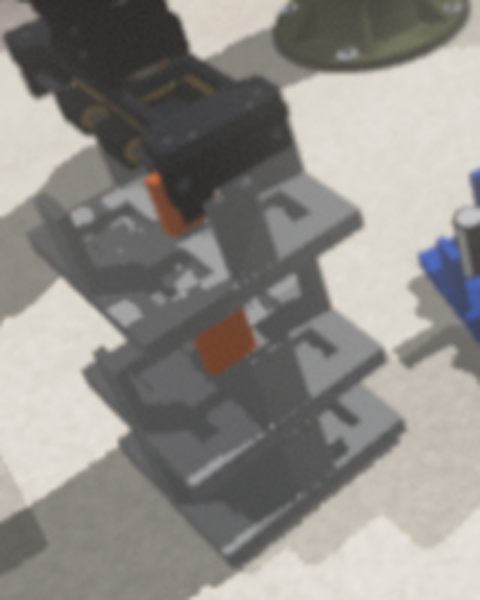

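The tray hangs level above the stack, with its corners at crop (360,213) and (33,235). I'll correct the offset, then lower it.

Call:
{"fn": "send_rows", "kwargs": {
  "series": [
    {"travel":[-0.65,-0.45,0],"dr":[0,0,0.4],"claw":0.5},
    {"travel":[-0.65,-0.45,0.5],"dr":[0,0,0.4],"claw":0.5},
    {"travel":[-0.65,-0.45,1],"dr":[0,0,0.4],"claw":0.5},
    {"travel":[-0.65,-0.45,1.8],"dr":[0,0,0.4],"claw":0.5},
    {"travel":[-0.65,-0.45,2.5],"dr":[0,0,0.4],"claw":0.5},
    {"travel":[-0.65,-0.45,3],"dr":[0,0,0.4],"claw":0.5},
    {"travel":[-0.65,-0.45,3.4],"dr":[0,0,0.4],"claw":0.5},
    {"travel":[-0.65,-0.45,3.4],"dr":[0,0,0.4],"claw":0.5},
    {"travel":[-0.65,-0.45,3.4],"dr":[0,0,0.4],"claw":0.5}
  ]
}}

```text
time_s: 17.85
tool_pos: [0.4927, -0.3781, 0.2066]
tool_rot: [-179.9, -0.0, 96.6]
force: [0.7, -0.1, -3.1]
grip_width: 0.0119
```

```bash
python3 - <<'E'
from h import *
go(.4932,-.3767,.1905,96.7)
E
```

```text
t 17.85 pos [ 0.4927 -0.3781  0.2066] rot [-1.7988e+02 -5.0000e-02  9.6580e+01] F [ 0.65 -0.11 -3.06] grip 0.0119
travel [0.13 0.07 1.61] dr [-0.12 -0.05 -0.12]
```

Call:
{"fn": "send_rows", "kwargs": {
  "series": [
    {"travel":[0.12,0.05,0.2],"dr":[0,0,0],"claw":0.5},
    {"travel":[0.12,0.05,0.4],"dr":[0,0,0],"claw":0.5},
    {"travel":[0.12,0.05,0.6],"dr":[0,0,0],"claw":0.5},
    {"travel":[0.12,0.05,0.8],"dr":[0,0,0],"claw":0.5},
    {"travel":[0.12,0.05,1.0],"dr":[0,0,0],"claw":0.5},
    {"travel":[0.12,0.05,1.2],"dr":[0,0,0],"claw":0.5},
    {"travel":[0.12,0.05,1.4],"dr":[0,0,0],"claw":0.5},
    {"travel":[0.12,0.05,1.4],"dr":[0,0,0],"claw":0.5},
    {"travel":[0.12,0.05,1.4],"dr":[0,0,0],"claw":0.5}
  ]
}}

```text
time_s: 18.6
tool_pos: [0.493, -0.3769, 0.1927]
tool_rot: [-179.9, -0.0, 96.6]
force: [0.8, 1.0, -2.3]
grip_width: 0.0121
```

```bash
python3 - <<'E'
from h import *
go(.4932,-.3767,.1905,96.7)
E
```

```text
t 18.6 pos [ 0.493  -0.3769  0.1927] rot [-1.7989e+02 -5.0000e-02  9.6580e+01] F [ 0.75  1.01 -2.33] grip 0.0121
travel [0.02 0.02 0.22] dr [-0.11 -0.05 -0.12]
```

Call:
{"fn": "send_rows", "kwargs": {
  "series": [
    {"travel":[0,0,0.1],"dr":[0,0,0],"claw":0.5},
    {"travel":[0,0,0.2],"dr":[0,0,0],"claw":0.5},
    {"travel":[0,0,0.3],"dr":[0,0,0],"claw":0.5},
    {"travel":[0,0,0.3],"dr":[0,0,0],"claw":0.5},
    {"travel":[0,0,0.3],"dr":[0,0,0],"claw":0.5}
  ]
}}

```text
time_s: 19.02
tool_pos: [0.4932, -0.3771, 0.1905]
tool_rot: [-179.9, -0.0, 96.6]
force: [-1.8, 1.2, 3.1]
grip_width: 0.0118
```

Contact force has changed sign, so the tray is seated. I'll release and lift.

Call:
{"fn": "send_rows", "kwargs": {
  "series": [
    {"travel":[0,0,0.05],"dr":[0,0,0],"claw":1.8},
    {"travel":[0,0,0.05],"dr":[0,0,0],"claw":3},
    {"travel":[0,0,0],"dr":[0,0,0],"claw":4.5},
    {"travel":[0,0,0],"dr":[0,0,0],"claw":5},
    {"travel":[0,0,0],"dr":[0,0,0],"claw":5},
    {"travel":[0,0,-1.5],"dr":[0,0,0],"claw":5},
    {"travel":[0,0,-4],"dr":[0,0,0],"claw":5},
    {"travel":[0,0,-7],"dr":[0,0,0],"claw":5},
    {"travel":[0,0,-9],"dr":[0,0,0],"claw":5},
    {"travel":[0,0,-9],"dr":[0,0,0],"claw":5}
  ]
}}

```text
time_s: 19.85
tool_pos: [0.4947, -0.3789, 0.2847]
tool_rot: [179.8, 0.2, 96.6]
force: [0.0, -1.4, -0.3]
grip_width: 0.0493
```

```bash
python3 - <<'E'
from h import *
go(.497,-.1272,.16,83.5)
b=env.read_camera("scene");cv2.imwrite("pics/s4.png",cv2.resize(b[150:350,20:260],None,fx=3,fy=3,interpolation=cv2.INTER_CUBIC))
a=env.read_camera("top")
for c,ar,p in blobs(a,(5,150,120),(18,255,255),10,(170,180,400,250)):print(c,ar,onz("top",[c],.068),onz("top",[c],.224))
E
```

```text
t 19.85 pos [ 0.4947 -0.3789  0.2847] rot [179.76   0.24  96.57] F [ 0.05 -1.37 -0.34] grip 0.0493
travel [25.03  3.06 12.38] dr [ 0.27  0.22 13.07]
[377.88372093 211.11627907] 43 [[ 0.50035199 -0.42339869]] [[ 0.49252762 -0.37546215]]
[285.1025641  213.33333333] 39 [[ 0.49662861 -0.12697841]] [[ 0.48921583 -0.11180824]]
```

View pics/s4.png

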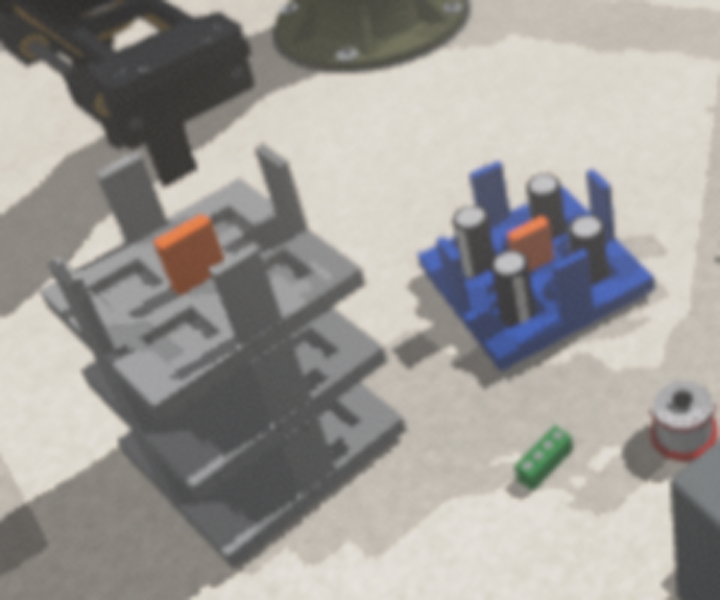

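The grey tray sits level on the stack, its handle at crop (188,252). The blue tray with four caps is untouched at crop (530,255). On to the blue handle.

Call:
{"fn": "send_rows", "kwargs": {
  "series": [
    {"travel":[4,0.5,0],"dr":[0,0,2],"claw":5},
    {"travel":[8,1,0],"dr":[0,0,4],"claw":5},
    {"travel":[12,1.5,0],"dr":[0,0,6],"claw":5},
    {"travel":[15.5,2,1],"dr":[0,0,8],"claw":5},
    {"travel":[18.5,2.3,3],"dr":[0,0,10],"claw":5},
    {"travel":[21,2.6,5.5],"dr":[0,0,12],"claw":5},
    {"travel":[23.5,2.9,8.5],"dr":[0,0,13],"claw":5},
    {"travel":[25,3,11],"dr":[0,0,13],"claw":5},
    {"travel":[25,3,12.2],"dr":[0,0,13],"claw":5},
    {"travel":[25,3,12.2],"dr":[0,0,13],"claw":5},
    {"travel":[25,3,12.2],"dr":[0,0,13],"claw":5},
    {"travel":[25,3,12.2],"dr":[0,0,13],"claw":5}
  ]
}}

```text
time_s: 20.95
tool_pos: [0.4948, -0.127, 0.159]
tool_rot: [-180.0, 0.0, 83.4]
force: [-0.1, 0.1, 0.1]
grip_width: 0.0504
```

```bash
python3 - <<'E'
from h import *
go(.497,-.1272,.034,83.5)
E
```

```text
t 20.95 pos [ 0.4948 -0.127   0.159 ] rot [-1.800e+02  3.000e-02  8.344e+01] F [-0.05  0.14  0.11] grip 0.0504
travel [ 0.02  0.22 12.5 ] dr [-0.    0.03 -0.06]
```

Call:
{"fn": "send_rows", "kwargs": {
  "series": [
    {"travel":[0,0.15,2],"dr":[0,0,0],"claw":3.5},
    {"travel":[0,0.15,4.5],"dr":[0,0,0],"claw":3.5},
    {"travel":[0,0.15,7],"dr":[0,0,0],"claw":3.5},
    {"travel":[0,0.15,9.5],"dr":[0,0,0],"claw":3.5},
    {"travel":[0,0.15,11.5],"dr":[0,0,0],"claw":3.5},
    {"travel":[0,0.15,12.3],"dr":[0,0,0],"claw":3.5},
    {"travel":[0,0.15,12.3],"dr":[0,0,0],"claw":3.5},
    {"travel":[0,0.15,12.3],"dr":[0,0,0],"claw":3.5},
    {"travel":[0,0.15,12.3],"dr":[0,0,0],"claw":3.5}
  ]
}}

```text
time_s: 21.7
tool_pos: [0.497, -0.126, 0.0367]
tool_rot: [179.9, -0.0, 83.5]
force: [-0.4, -0.1, 0.5]
grip_width: 0.035
```

```bash
python3 - <<'E'
from h import *
go(.497,-.1272,.034,83.5)
E
```

```text
t 21.7 pos [ 0.497  -0.126   0.0367] rot [ 1.7992e+02 -2.0000e-02  8.3540e+01] F [-0.37 -0.1   0.46] grip 0.035
travel [-0.12  0.01  0.27] dr [ 0.08 -0.02  0.04]
```

Call:
{"fn": "send_rows", "kwargs": {
  "series": [
    {"travel":[-0.1,0,0.2],"dr":[0,0,0],"claw":2},
    {"travel":[-0.1,0,0.2],"dr":[0,0,0],"claw":0.5},
    {"travel":[-0.1,0,0.2],"dr":[0,0,0],"claw":0.5},
    {"travel":[-0.1,0,0.2],"dr":[0,0,0],"claw":0.5},
    {"travel":[-0.1,0,0.2],"dr":[0,0,0],"claw":0.5},
    {"travel":[-0.1,0,0.2],"dr":[0,0,0],"claw":0.5},
    {"travel":[-0.1,0,0.2],"dr":[0,0,0],"claw":0.5}
  ],
  "grip_force": 25
}}

```text
time_s: 22.28
tool_pos: [0.496, -0.1263, 0.0333]
tool_rot: [-180.0, -0.0, 83.6]
force: [0.8, -0.1, 2.8]
grip_width: 0.0118
```

```bash
python3 - <<'E'
from h import *
go(.4874,.413,.034,79.9)
E
```

```text
t 22.2833 pos [ 0.496  -0.1263  0.0333] rot [-1.7997e+02 -2.0000e-02  8.3580e+01] F [ 0.85 -0.06  2.81] grip 0.0118
travel [ 5.349e+01 -6.890e+00 -4.000e-02] dr [-0.03 -0.02  3.68]
```

Call:
{"fn": "send_rows", "kwargs": {
  "series": [
    {"travel":[0.3,-0.15,0],"dr":[0,0,0],"claw":0.5},
    {"travel":[0.9,-0.4,0],"dr":[0,0,0],"claw":0.5},
    {"travel":[1.8,-0.8,0],"dr":[0,0,0],"claw":0.5},
    {"travel":[2.8,-1.2,0],"dr":[0,0,0],"claw":0.5},
    {"travel":[3.8,-1.65,0],"dr":[0,0,0],"claw":0.5},
    {"travel":[4.9,-2.1,0],"dr":[0,0,0],"claw":0.5},
    {"travel":[6,-2.6,0],"dr":[0,0,0],"claw":0.5},
    {"travel":[7.1,-3,0],"dr":[0,0,0],"claw":0.5},
    {"travel":[8.2,-3.45,0],"dr":[0,0,0],"claw":0.5},
    {"travel":[9.2,-3.8,0],"dr":[0,0,0],"claw":0.5},
    {"travel":[10,-4.1,0],"dr":[0,0,0],"claw":0.5},
    {"travel":[10.3,-4.2,0],"dr":[0,0,0],"claw":0.5}
  ]
}}

```text
time_s: 23.28
tool_pos: [0.4651, -0.0186, 0.0334]
tool_rot: [-179.9, 0.0, 83.7]
force: [0.8, -3.9, 4.6]
grip_width: 0.0121
```

```bash
python3 - <<'E'
from h import *
print(onz("top",[(240,187),(240,183),(184,170)],0.0))
a=env.read_camera("top")
for c,ar,p in blobs(a,(5,130,70),(18,255,255),8,(170,180,345,260)):print(c,ar,onz("top",[c],.068))
go(.467,.05,.034,83.5)
go(.4874,.413,.034,79.9)
E
```

```text
[[0.58805188 0.01378091]
 [0.60131422 0.01367127]
 [0.64628895 0.19874024]]
t 23.3333 pos [ 0.465  -0.0183  0.0333] rot [-1.799e+02 -2.000e-02  8.366e+01] F [-0.38 -1.53  5.3 ] grip 0.0117
travel [ 6.81 -0.55 -0.06] dr [-0.1  -0.02  0.16]
t 23.3333 pos [ 0.465  -0.0183  0.0333] rot [-1.799e+02 -2.000e-02  8.366e+01] F [-0.38 -1.53  5.3 ] grip 0.0117
travel [ 4.311e+01 -2.530e+00 -4.000e-02] dr [-0.1  -0.02  3.76]
```

Call:
{"fn": "send_rows", "kwargs": {
  "series": [
    {"travel":[0.5,0,0],"dr":[0,0,0],"claw":0.5},
    {"travel":[1.4,-0.1,0],"dr":[0,0,0],"claw":0.5},
    {"travel":[2.6,-0.2,0],"dr":[0,0,0],"claw":0.5},
    {"travel":[4,-0.3,0],"dr":[0,0,0],"claw":0.5},
    {"travel":[5.4,-0.45,0],"dr":[0,0,0],"claw":0.5},
    {"travel":[6.8,-0.55,0],"dr":[0,0,0],"claw":0.5},
    {"travel":[8.2,-0.6,0],"dr":[0,0,0],"claw":0.5},
    {"travel":[9.6,-0.7,0],"dr":[0,0,0.2],"claw":0.5},
    {"travel":[11,-0.8,0],"dr":[0,0,0.4],"claw":0.5},
    {"travel":[12.4,-0.85,0],"dr":[0,0,0.6],"claw":0.5},
    {"travel":[13.8,-0.9,0],"dr":[0,0,0.8],"claw":0.5},
    {"travel":[15.2,-1,0],"dr":[0,0,1],"claw":0.5}
  ]
}}

```text
time_s: 24.33
tool_pos: [0.4722, 0.1314, 0.0333]
tool_rot: [-179.9, 0.1, 82.5]
force: [-0.1, -7.1, 8.1]
grip_width: 0.012
```

```bash
python3 - <<'E'
from h import *
go(.4874,.413,.034,79.9)
E
```

```text
t 24.3333 pos [0.4722 0.1314 0.0333] rot [-1.7986e+02  1.2000e-01  8.2480e+01] F [-0.06 -7.08  8.08] grip 0.012
travel [28.11 -2.18 -0.12] dr [-0.13  0.12  2.58]
```

Call:
{"fn": "send_rows", "kwargs": {
  "series": [
    {"travel":[1.4,-0.1,-0.05],"dr":[0,0,0.1],"claw":0.5},
    {"travel":[2.8,-0.2,-0.05],"dr":[0,0,0.2],"claw":0.5},
    {"travel":[4.2,-0.3,-0.1],"dr":[0,0,0.4],"claw":0.5},
    {"travel":[5.6,-0.4,-0.1],"dr":[0,0,0.5],"claw":0.5},
    {"travel":[7,-0.55,-0.1],"dr":[0,0,0.6],"claw":0.5},
    {"travel":[8.4,-0.65,-0.1],"dr":[0,0,0.8],"claw":0.5},
    {"travel":[9.8,-0.75,-0.1],"dr":[0,0,0.9],"claw":0.5},
    {"travel":[11.2,-0.85,-0.1],"dr":[0,0,1],"claw":0.5},
    {"travel":[12.6,-1,-0.1],"dr":[0,0,1.2],"claw":0.5},
    {"travel":[14,-1.1,-0.1],"dr":[0,0,1.3],"claw":0.5},
    {"travel":[15.4,-1.2,-0.1],"dr":[0,0,1.4],"claw":0.5},
    {"travel":[16.8,-1.3,-0.1],"dr":[0,0,1.6],"claw":0.5}
  ]
}}

```text
time_s: 25.33
tool_pos: [0.4808, 0.3028, 0.0339]
tool_rot: [-179.9, -0.0, 81.0]
force: [-0.3, -0.7, -2.7]
grip_width: 0.0121
```

```bash
python3 - <<'E'
from h import *
go(.4874,.413,.034,79.9)
E
```

```text
t 25.3333 pos [0.4808 0.3028 0.0339] rot [-179.88   -0.     80.99] F [-0.33 -0.67 -2.7 ] grip 0.0121
travel [10.99 -1.07 -0.  ] dr [-0.12 -0.    1.09]
```

Call:
{"fn": "send_rows", "kwargs": {
  "series": [
    {"travel":[1.3,-0.1,0.05],"dr":[0,0,0.1],"claw":0.5},
    {"travel":[2.6,-0.25,0.05],"dr":[0,0,0.3],"claw":0.5},
    {"travel":[3.9,-0.4,0.05],"dr":[0,0,0.4],"claw":0.5},
    {"travel":[5.2,-0.5,0.05],"dr":[0,0,0.6],"claw":0.5},
    {"travel":[6.5,-0.65,0.05],"dr":[0,0,0.7],"claw":0.5},
    {"travel":[7.8,-0.75,0.05],"dr":[0,0,0.8],"claw":0.5},
    {"travel":[9,-0.85,0.05],"dr":[0,0,0.9],"claw":0.5},
    {"travel":[10,-1,0.05],"dr":[0,0,1],"claw":0.5},
    {"travel":[10.7,-1.05,0.05],"dr":[0,0,1.1],"claw":0.5},
    {"travel":[11,-1.05,0.05],"dr":[0,0,1.1],"claw":0.5},
    {"travel":[11,-1.05,0.05],"dr":[0,0,1.1],"claw":0.5},
    {"travel":[11,-1.05,0.05],"dr":[0,0,1.1],"claw":0.5}
  ]
}}

```text
time_s: 26.33
tool_pos: [0.4881, 0.4108, 0.0336]
tool_rot: [-179.9, 0.0, 79.8]
force: [0.2, -0.0, -4.0]
grip_width: 0.0121
```

Call:
{"fn": "send_rows", "kwargs": {
  "series": [
    {"travel":[0,0,0.06],"dr":[0,0,0],"claw":0.5},
    {"travel":[0,0,0.06],"dr":[0,0,0],"claw":0.5},
    {"travel":[0,0,0.06],"dr":[0,0,0],"claw":1.6},
    {"travel":[0,0,0.06],"dr":[0,0,0],"claw":2.6},
    {"travel":[0,0,0.06],"dr":[0,0,0],"claw":3.5},
    {"travel":[0,0,0.06],"dr":[0,0,0],"claw":3.5},
    {"travel":[0,0,0.06],"dr":[0,0,0],"claw":3.5},
    {"travel":[0,0,-2],"dr":[0,0,0],"claw":3.5},
    {"travel":[0,0,-5],"dr":[0,0,0],"claw":3.5},
    {"travel":[0,0,-8.5],"dr":[0,0,0],"claw":3.5},
    {"travel":[0,0,-12],"dr":[0,0,0],"claw":3.5},
    {"travel":[0,0,-15],"dr":[0,0,0],"claw":3.5}
  ]
}}

```text
time_s: 27.33
tool_pos: [0.4886, 0.4115, 0.1863]
tool_rot: [-180.0, -0.1, 79.9]
force: [1.1, 0.3, 0.9]
grip_width: 0.0349
```

Call:
{"fn": "send_rows", "kwargs": {
  "series": [
    {"travel":[-4,0,-1],"dr":[0,0,0],"claw":3.5},
    {"travel":[-8,0,-2],"dr":[0,0,0],"claw":3.5},
    {"travel":[-12,0,-3],"dr":[0,0,0],"claw":3.5},
    {"travel":[-16,0,-4],"dr":[0,0,0],"claw":3.5},
    {"travel":[-20,0,-5],"dr":[0,0,0],"claw":3.5},
    {"travel":[-24,0,-5],"dr":[0,0,0],"claw":3.5},
    {"travel":[-27,0,-5],"dr":[0,0,0],"claw":3.5},
    {"travel":[-27,0,-5],"dr":[0,0,0],"claw":3.5},
    {"travel":[-27,0,-5],"dr":[0,0,0],"claw":3.5},
    {"travel":[-27,0,-5],"dr":[0,0,0],"claw":3.5}
  ]
}}

```text
time_s: 28.17
tool_pos: [0.4408, 0.1465, 0.234]
tool_rot: [-179.9, -0.1, 79.9]
force: [0.6, -0.1, -0.1]
grip_width: 0.035
```

```bash
python3 - <<'E'
from h import *
a=env.read_camera("top");b=env.read_camera("scene")
print(env.get_obs()["time_s"])
for c,ar,p in blobs(a,(5,150,120),(18,255,255),10,(90,170,400,260)):
    print(c,ar,onz("top",[c],.068),onz("top",[c],.224))
for c,ar,p in blobs(a,(105,150,40),(125,255,255),300,(80,170,170,260)):
    print("blue",cv2.minAreaRect(onz("top",cv2.convexHull(p.astype(np.float32)).reshape(-1,2),.024).astype(np.float32)))
o=cv2.resize(a[130:260,70:410],None,fx=2.3,fy=2.3,interpolation=cv2.INTER_CUBIC)
s=cv2.resize(b[110:330,30:410],(518,300),interpolation=cv2.INTER_CUBIC)
O=np.zeros((600,o.shape[1],3),np.uint8);O[:o.shape[0]]=o;O[300:,:518]=s;cv2.imwrite("pics/fin.png",O)
E
```

```text
28.2667
[378.5  211.08] 50 [[ 0.50044326 -0.42541466]] [[ 0.49260881 -0.37725527]]
[114.77777778 217.27777778] 36 [[0.48843689 0.40936733]] [[0.48192962 0.36524971]]
blue ((0.48920565843582153, 0.4179382026195526), (0.16996407508850098, 0.152432382106781), 79.82844543457031)
```

View pics/fin.png

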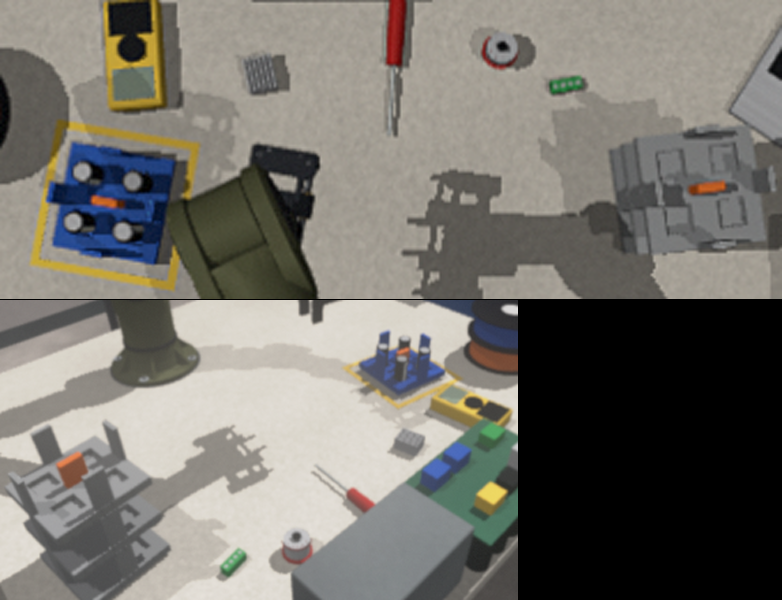

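The final image shows the blue tray with four caps inside the tape square at (110,203), the grey tray level on the stack at (705,190), and the bystanders in place. I'm handing in.

```bash
python3 -c "
from cell import env
print(env.sign_off(), env.get_obs()['force'])"
```

```text
the job is handed in; nothing more can be done
the job is handed in; nothing more can be done
```

The job is done and handed in at about 28 s; the sign-off gave no verdict. I moved both capacitors into the blue tray, stacked the empty grey tray, slid the blue tray by its handle into the tape square, and then drew the arm clear.

- **Blue tray:** the last picture shows four capacitors standing upright in it. Its handle measured about 4 mm from the square's centre, and the tray was within about 1° of square.
- **Grey tray:** it looks level on the stack, within about 2 mm of its axis. It was set down at the expected height, with the force changing sign as it seated.
- **Bystanders:** none looks moved in the last picture; I did not measure them.

**Unclear checks:**
- **Blue outline:** the tray's tabs distort its outline in the top view, which put the centre about 9 mm further along y than the handle did. Both are well inside the 30 mm limit.
- **Slide:** late in the slide the gripper carried up to 4 N of the tray's weight. From the tool's height the tray rose at most about 1 mm, far below the 12 mm limit.

I viewed 8 pictures in all.

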